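Unlock the slide cabinet

ROBOT

A 6-joint arm with a two-finger parallel gripper is mounted at the origin on the work surface. World frame = base frame: x ahead of the robot, y to its left, z up, the work surface at z = 0. Lengths are in m, angles in degrees, forces in N, time in s.
With the tool pointing down it reaches from about 0.425 to 0.95 m from the base axis. Payload 3.5 kg.
Tool frame: the origin (TCP) lies midway between the tips of the shut fingers; the grasp point (between the pads) lies 19 mm behind it; z points along the fingers, y is the direction in which the jaws open and shut (so a half turn about z gives the same grasp; the last joint's range is limited). The gripper opens to 85 mm and grips with 20 to 120 N. Pads are 22 mm wide; open, the fingers measure 114 mm over their backs; the gripper's body (76 mm by 85 mm) begins 54 mm behind the grasp point. The pads swing forward as they close: fully open they stand 13 mm farther back than shut.
Start: joints at [66.119, 16.404, 90.338, -0, 73.258, -8.594], TCP at [0.178, 0.651, 0.231] pointing down, gripper open.
Joint ranges: [-158.93, 158.93], [-51.34, 127.21], [12.03, 142.37], [-87.48, 267.48], [13.55, 161.25], [-162.69, 162.69]. Speed limits (degrees/s): [159.86, 159.86, 180, 180, 180, 180].

INTERFACE

Orientations are given as a 3x3 rotation matrix whose columns are the frame's x, y, z axes.
In Python, from bench import bot gives the robot as it stands. The module is installed in compiled form; this text tells all that it offers.
- The arm moves only by the shell command python3 -m creep 'ROWS'. ROWS is JSON, a list of rows, each a list of 7 numbers: the shift along the tool's x, y, z in cm, then the turn, a rotation vector about the tool's x, y, z in degrees, then the closure, from 0 (fully open) to 1 (shut). A call has 1 to 20 rows; each row is the pose to reach, as a shift and turn from the pose measured when the call began, along the tool's axes at that moment; what a row does not reach only later rows make up. A row lasts 1/12 s, in which the tool goes at most 41.7 mm and 7.16 degrees, less where a joint would pass 70% of its speed; a pose out of reach is approached as far as the arm can. A call with a gripper value outside its range is refused whole. The fingers move at their own pace and stop on an object; the grip force is fixed at half the most. Time passes only in rows, so rows that repeat a pose let the fingers close. It gives the time, the measured TCP pose, the force and the opening at its end, in the units of the state.
- bot.get_obs(): the state, without advancing time (a new reading comes with each control period).
- bot.read_camera(name): name is "scene" or "top"; returns a dict with "pixels" (384x512x3 uint8, red, green, blue), "vertical_fov" (degrees; the focal length in pixels is half the picture's height over the tangent of half this angle, whatever the lens; pixels are square), "cx", "cy" (the principal point, pixels), "xyz" and "orientation" of the camera in the world. Camera axes: x right, y down, z forward; pixel columns grow to the right and rows downward; lengths in m; the calibration is good to about 2 mm. A picture is of the moment at which its call begins. There is no depth.
- bot.sign_off(): hands the job in, once; it reports no verdict.
The state is a dict: "t": time; "joint_positions": joint angles; "joint_vel": joint speeds; "effort": joint torques, N m; "tcp_pos": TCP position; "tcp_rot": TCP orientation; "contact_force": force on the tool from outside, world axes, zero at the start; "moment": the same for the moment, N m; "grip_width": finger opening in m.
Only numpy, scipy, OpenCV 4.12 (cv2) and the standard library are available. Lean on these libraries where they do the work, as an engineer would, in place of code of your own. Each camera call takes 0.05 s, during which the arm holds its last target. There are 200 camera calls.

TASK

Take the key with the rectangular bow from the wooden stand, put it gently into the lock on top of the slide cabinet and feel for the keyhole inside until the key drops fully home. Then turn it clockwise until the hidden bolt lets go and the drawer springs ajar, and leave the key in the lock. Do not force the key, and leave the round-bowed key in the stand and everything else around as it is.

Things in the scene. Friction and masses are not known exactly. Their poses are not given: they have to be found in the camera images.
- key: The right key, upright in the stand, 94 mm tall, 80 g. Origin: centre of its foot; z up the shank, x along the width. From the foot up: flat bit 22 mm wide (x), 6 mm thick (y), 9.5 mm high; round shank 6 mm across with a round shoulder (23 mm across, from 17 to 22 mm) that guides it in the bore; from 64 to 94 mm a rectangular metal bow 30 mm wide (x), 10 mm thick (y): grip across the 10 mm. A half turn about z makes no difference.
- key_foot (a point): The same point as the key's origin: centre of the underside of the bit, axes as the key's.
- spare: The other key, of the same height, with a round disc for a bow (32 mm across) and a narrow bit: it does not fit. It stays in the stand.
- stand: Wooden key stand 150 x 50 x 30 mm, fixed; origin centre of underside, x along its length. Two slots 14 mm deep at x = -40 and +40 mm hold the two keys (either way round), their widths along the stand's x; the feet stand 16 mm above the table.
- cabinet: White steel slide cabinet, fixed, 240 (x) x 260 (y) x 160 (z) mm, one drawer in its front (-x face). Origin: centre of the underside. The lock stands on its top, 70 mm ahead (-x) and 40 mm to the right (-y) of the centre.
- lock (a point): On the lock's axis, level with the cabinet's top face (160 mm up); axes as the cabinet's. Here lies a flat, fast, 5 mm thick dark steel face with the keyhole, a slot about 25 x 9 mm. It has crept round: the slot lies 8 to 52 degrees anticlockwise, seen from above, of the cabinet's x axis; how far is not measured. Rest the bit lightly on the face and turn: it drops in within about 6 degrees of the slot.
- collar (a point): On the lock's axis, 30 mm above lock, at the top of the fixed steel collar round the keyhole: outer diameter 43 mm; its round bore, 25 mm across, flares to 35 mm in the upper 6 mm and takes bit and shoulder at any angle. Two small black lines on it mark the cabinet's x axis.
- home (a point): On the lock's axis, 16 mm below lock: where the foot stands when fully home, on the floor of the turning plug. Only then is the bit below the face and free to turn: clockwise seen from above, 7 degrees of play, 0.1 N m of friction. The bolt lets go at about 50 degrees of plug turn, a hard stop comes at 69; it stays where left. More than 60 N between key and lock is forcing.
- drawer (a joint): How far the drawer is out, in m: 0 shut and bolted. A spring pushes it to about 0.04 once the bolt has let go.
- jar: Jar with a lid, 52 mm across, 60 mm tall, on the cabinet's top, to the rear left; origin centre of underside.
- stain: Small amber stain bottle, 34 mm across, 70 mm tall; origin centre of underside.
- beaker: Glass beaker, 70 mm across, 90 mm tall; origin centre of underside.
- dish: Clear shallow dish, 90 mm across, 16 mm tall; origin centre of underside.
- brush: Small cleaning brush, 150 mm long, lying flat; origin under its middle.
Things that resemble listed ones, but are neither listed nor needed, are in the scene too. Leave any yellow look-alike of the key alone. Several things have the shape of the stand; the one meant has the colours described above.

How it is judged:
By the outcome, as a careful person would: the job done as asked, in the order asked, and still so for the second after the job is handed in, with the robot touching nothing.
It also fails if it takes over 67 s, if anything falls off the work surface, if the arm or the gripper's body presses on something with over 40 N, if the wrist force passes 120 N, or if a joint passes its speed limit or range.

## Working session

There is one attempt and no reset: what is moved stays moved. The work goes in short steps, Python scripts to look and compute and a shell command to move; the robot and the scene stay as the last step left them, time stands still between calls to the robot, and variables do not carry over. Pictures are saved under pics/ and viewed, about 8 in all and at most 12, crops included, and the job is handed in when it is done.

```bash
mkdir -p pics; ls; python3 - <<'E'
from bench import bot
import cv2,numpy as np
for n in("scene","top"):
    c=bot.read_camera(n); cv2.imwrite(f"pics/{n}0.png",c["pixels"][:,:,::-1])
    print(n,c["vertical_fov"],c["cx"],c["cy"],c["xyz"],np.round(c["orientation"],4).tolist(),c.keys())
o=bot.get_obs();print(o)
E
```

```text
pics
scene 46.77766668597661 256.2040679039436 187.1134657772755 [ 1.32299255 -0.72402792  0.88845432] [[0.691, 0.4199, -0.5884], [0.7228, -0.3888, 0.5713], [0.0111, -0.8201, -0.5722]] dict_keys(['pixels', 'vertical_fov', 'cx', 'cy', 'xyz', 'orientation'])
top 53.98584804288588 255.1448643431868 189.57031710662062 [0.37146663 0.04041365 1.27359022] [[0.0081, -0.9909, 0.1343], [-1.0, -0.0082, -0.0008], [0.0019, -0.1343, -0.9909]] dict_keys(['pixels', 'vertical_fov', 'cx', 'cy', 'xyz', 'orientation'])
{'t': 0.1, 'joint_positions': array([ 6.61191107e+01,  1.64499871e+01,  9.04169488e+01, -7.27913714e-04,
        7.32593440e+01, -8.59514526e+00]), 'joint_vel': array([ 0.03653352, -0.20178217, -0.29296877,  0.05561816,  0.17487471,
       -0.08265215]), 'effort': array([ 5.35205527e-04, -4.07295012e+01, -2.93699795e+01, -1.50548844e-04,
        3.43803164e-03,  2.35461975e-06]), 'tcp_pos': array([0.17768321, 0.65055515, 0.23004273]), 'tcp_rot': array([[-9.64623872e-01,  2.63628544e-01, -8.81135116e-04],
       [ 2.63629825e-01,  9.64621809e-01, -2.02023805e-03],
       [ 3.17369734e-04, -2.18106334e-03, -9.99997571e-01]]), 'contact_force': array([0.18132343, 0.15882987, 0.36610526]), 'moment': array([0.01710043, 0.04190559, 0.04963386]), 'grip_width': 0.08566170024984031}
```

View pics/scene0.png

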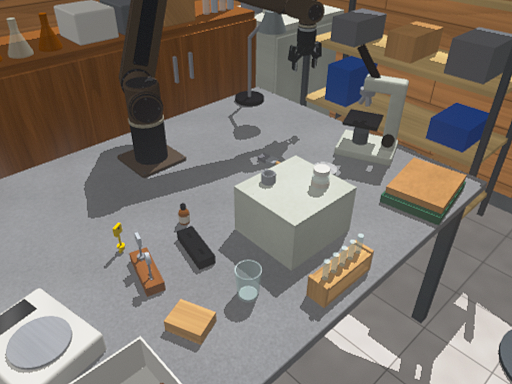

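View pics/top0.png

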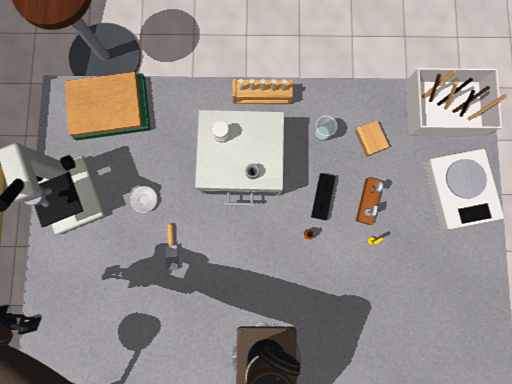

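The stand with both keys is at scene (147,270) and top (370,200). Look-alikes are the yellow key at scene (119,237), the black bar at (195,246) and the tan block at (190,320). The lock is at scene (268,177) and top (253,171). Next is one close crop of the keys and the lock.

```bash
cat > h.py <<'E'
import numpy as np,cv2
from bench import bot
def cam(n):
    c=bot.read_camera(n); c["f"]=192/np.tan(np.radians(c["vertical_fov"]/2)); c["R"]=np.array(c["orientation"]);c["C"]=np.array(c["xyz"]);return c
def proj(c,p):
    q=(np.atleast_2d(p)-c["C"])@c["R"]; return np.c_[c["f"]*q[:,0]/q[:,2]+c["cx"],c["f"]*q[:,1]/q[:,2]+c["cy"]]
def ray(c,uv): return c["R"]@np.array([(uv[0]-c["cx"])/c["f"],(uv[1]-c["cy"])/c["f"],1])
def atz(c,uv,z):
    d=ray(c,uv); return c["C"]+d*(z-c["C"][2])/d[2]
def crop(c,u,v,w,h,s): return cv2.resize(np.ascontiguousarray(c["pixels"][v:v+h,u:u+w,::-1]),None,fx=s,fy=s,interpolation=cv2.INTER_CUBIC)
E
python3 - <<'E'
from h import *
s=cam("scene");t=cam("top")
a=np.hstack([crop(s,110,215,70,85,5),crop(t,345,165,50,85,5)[:, :250]])
cv2.imwrite("pics/keys.png",a)
b=np.hstack([crop(s,225,155,140,105,3),crop(t,190,105,100,105,3)])
cv2.imwrite("pics/lock.png",b)
E
```

```text
(no output)
```

View pics/keys.png

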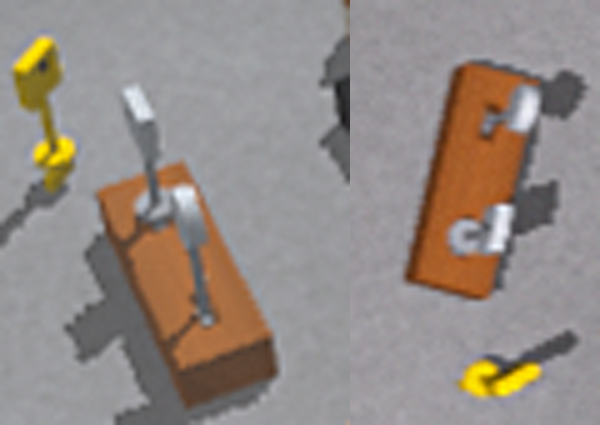

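View pics/lock.png

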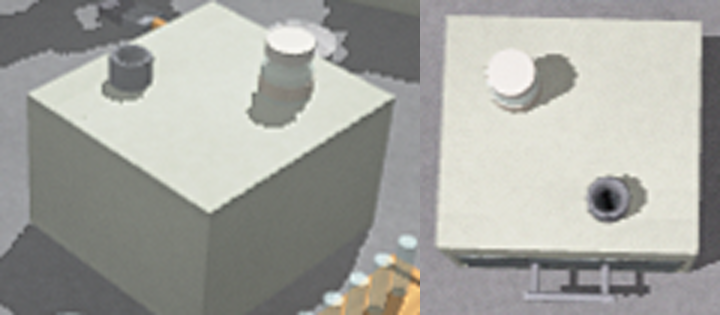

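The right key is the one nearer the robot: rectangular bow with shoulder, scene (138,237), top (375,211). The round-bowed spare is at scene (147,258). Now I'll fit the stand and cabinet poses.

```bash
cat > fit.py <<'E'
from h import *
from scipy.optimize import least_squares,minimize
s=cam("scene");t=cam("top")
def box(x,y,yaw,L,W,z0,z1):
    c,n=np.cos(yaw),np.sin(yaw)
    return np.array([[x+c*a*L/2-n*b*W/2,y+n*a*L/2+c*b*W/2,z] for z in(z0,z1) for a,b in((1,1),(1,-1),(-1,-1),(-1,1))])
# stand: brown silhouettes
masks=[]
for c,(u,v,w,h) in((s,(125,245,45,60)),(t,(350,170,40,60))):
    p=c["pixels"].astype(int);m=((p[...,0]>1.6*p[...,2])&(p[...,0]-p[...,1]>25)).astype(np.uint8)
    k=np.zeros_like(m);k[v:v+h,u:u+w]=m[v:v+h,u:u+w]
    n,l,st,_=cv2.connectedComponentsWithStats(k);i=1+np.argmax(st[1:,4]);pts=cv2.findNonZero((l==i).astype(np.uint8))
    hu=cv2.convexHull(pts);z=np.zeros_like(m);cv2.fillConvexPoly(z,hu,1);masks.append((c,cv2.resize(z,None,fx=4,fy=4,interpolation=0)));print(st[i])
def iou(q):
    r=0
    for c,z in masks:
        hu=cv2.convexHull(((proj(c,box(*q,.15,.05,0,.03))+.5)*4).astype(np.float32));y=np.zeros_like(z);cv2.fillConvexPoly(y,np.round(hu).astype(np.int32),1)
        r-= (y&z).sum()/(y|z).sum()
    return r
p0=atz(t,(368,201),.03);best=min((minimize(iou,[p0[0],p0[1],a],method="Nelder-Mead",options=dict(initial_simplex=[[p0[0],p0[1],a],[p0[0]+.01,p0[1],a],[p0[0],p0[1]+.01,a],[p0[0],p0[1],a+.15]])) for a in(-.4,-.15,.15,.4)),key=lambda r:r.fun)
q=best.x;print("stand",q,np.degrees(q[2]),best.fun)
for sg in(1,-1):
    for x in (.04*sg,): 
        P=np.array([q[0]+x*np.cos(q[2]),q[1]+x*np.sin(q[2]),.11]);print("slot",x,P,"bow top px",proj(s,P),proj(t,P))
# cabinet
T=np.array([[448,15],[700,22],[698,250],[437,247]])/3.+[190-140,105]
S=np.array([[28,97],[212,0],[395,97],[210,213]])/3.+[225,155]
T=T-.33;S=S-.33
top=lambda q:box(*q,.24,.26,.16,.16)[:4]   # (+,+),(+,-),(-,-),(-,+)
res=lambda q:np.r_[(proj(t,top(q))-T).ravel(),(proj(s,top(q))-S[[1,2,3,0]]).ravel()]
def mk(f): return f
c0=atz(t,T.mean(0),.16)
for order in ([1,2,3,0],[2,3,0,1],[0,1,2,3],[3,0,1,2]):
    r=least_squares(lambda q:np.r_[(proj(t,top(q))-T).ravel(),(proj(s,top(q))-S[order]).ravel()],[c0[0],c0[1],0])
    print(order,r.x,np.degrees(r.x[2]),r.cost)
    if r.cost<60:
        x,y,a=r.x;L=[x-.07*np.cos(a)+.04*np.sin(a),y-.07*np.sin(a)-.04*np.cos(a),.19];print("collar",L,proj(s,L),proj(t,L))
print(atz(t,(190+(609-420)/3-.33,105+195/3-.33),.19))
E
python3 fit.py
```

```text
[130 250  34  46 595]
[356 178  27  47 632]
stand [ 0.50731832 -0.3416082  -0.25637527] -14.689220972238644 -1.8036446985691783
slot 0.04 [ 0.54601094 -0.35175124  0.11      ] bow top px [[146.16865667 253.73840552]] [[380.5123223  185.24832373]]
slot -0.04 [ 0.4686257  -0.33146516  0.11      ] bow top px [[136.8354711  235.20184724]] [[374.87363336 209.93681534]]
[1, 2, 3, 0] [0.64719281 0.09392239 0.6362328 ] 36.45345419765276 6502.095168572256
[2, 3, 0, 1] [ 0.64755861  0.0870575  -0.01201132] -0.688198044280709 1.4951322136144825
collar [np.float64(0.5770832190442144), np.float64(0.047901153340675184), 0.19] [[268.27113369 173.04056366]] [[252.46012765 169.61164111]]
[0, 1, 2, 3] [0.63021933 0.10637693 0.17165482] 9.835096816402999 19775.216601097884
[3, 0, 1, 2] [ 0.6411104   0.08731387 -0.64383243] -36.888880767209216 6875.410533328301
[0.57691507 0.0472864  0.19      ]
```

```bash
cat >> h.py <<'E'
from scipy.spatial.transform import Rotation as Ro
def rel(x,y,z,ya):
    "shift cm / turn deg from present pose to TCP x,y,z, tool down, tool y axis at world angle ya"
    o=bot.get_obs();R=np.array(o["tcp_rot"]);a=np.radians(ya);Y=np.array([np.cos(a),np.sin(a),0]);Z=np.array([0,0,-1.])
    D=np.c_[np.cross(Y,Z),Y,Z]
    print(np.round((R.T@(np.array([x,y,z])-o["tcp_pos"]))*100,2),np.round(Ro.from_matrix(R.T@D).as_rotvec(degrees=True),2))
def st():
    o=bot.get_obs();R=np.array(o["tcp_rot"]);print("t",round(o["t"],2),"p",np.round(o["tcp_pos"],4),"ya",round(float(np.degrees(np.arctan2(R[1,1],R[0,1]))),2),"zt",np.round(R[:2,2],4),"F",np.round(o["contact_force"],2),"M",np.round(o["moment"],3),"w",round(o["grip_width"],4),"j",np.round(o["joint_positions"],1))
E
python3 -c "
from h import *
rel(.46,.2,.30,75.3);rel(.4686,-.3315,.18,75.3)"
```

```text
[-39.1  -36.06  -6.89] [-0.05 -0.01 -0.58]
[-53.95 -87.1    5.15] [-0.05 -0.01 -0.58]
```

```bash
python3 -m creep '[[-39.1,-36.1,-6.9,0,0,-0.6,0],[-39.1,-36.1,-6.9,0,0,-0.6,0],[-39.1,-36.1,-6.9,0,0,-0.6,0],[-39.1,-36.1,-6.9,0,0,-0.6,0],[-39.1,-36.1,-6.9,0,0,-0.6,0],[-39.1,-36.1,-6.9,0,0,-0.6,0],[-39.1,-36.1,-6.9,0,0,-0.6,0],[-39.1,-36.1,-6.9,0,0,-0.6,0],[-39.1,-36.1,-6.9,0,0,-0.6,0],[-39.1,-36.1,-6.9,0,0,-0.6,0],[-39.1,-36.1,-6.9,0,0,-0.6,0],[-39.1,-36.1,-6.9,0,0,-0.6,0],[-39.1,-36.1,-6.9,0,0,-0.6,0],[-39.1,-36.1,-6.9,0,0,-0.6,0]]'; python3 -c "
from h import *
st();rel(.4686,-.3315,.18,75.3)"
```

```text
t: 1.47
tcp_pos: [0.4631, 0.1949, 0.3014]
tcp_rot: [[-0.966, 0.26, 0.003], [0.26, 0.966, -0.003], [-0.004, -0.002, -1.0]]
contact_force: [0.1, 0.3, -0.6]
grip_width: 0.0855
t 1.47 p [0.4631 0.1949 0.3014] ya 74.92 zt [ 0.0033 -0.0027] F [ 0.11  0.28 -0.62] M [ 0.067 -0.007 -0.006] w 0.0855 j [ 11.3  -8.7 109.5  -0.2  79.  -63.5]
[-14.18 -50.67  12.29] [-0.1   0.22 -0.38]
```

```bash
python3 -m creep '[[-14.2,-50.7,12.3,0,0,-0.4,0],[-14.2,-50.7,12.3,0,0,-0.4,0],[-14.2,-50.7,12.3,0,0,-0.4,0],[-14.2,-50.7,12.3,0,0,-0.4,0],[-14.2,-50.7,12.3,0,0,-0.4,0],[-14.2,-50.7,12.3,0,0,-0.4,0],[-14.2,-50.7,12.3,0,0,-0.4,0],[-14.2,-50.7,12.3,0,0,-0.4,0],[-14.2,-50.7,12.3,0,0,-0.4,0],[-14.2,-50.7,12.3,0,0,-0.4,0],[-14.2,-50.7,12.3,0,0,-0.4,0],[-14.2,-50.7,12.3,0,0,-0.4,0],[-14.2,-50.7,12.3,0,0,-0.4,0],[-14.2,-50.7,12.3,0,0,-0.4,0],[-14.2,-50.7,12.3,0,0,-0.4,0]]'; python3 -c "
from h import *
st();rel(.4686,-.3315,.079,75.3)
s=cam('scene');t=cam('top')
cv2.imwrite('pics/above.png',np.hstack([crop(s,95,190,90,110,4),crop(t,330,160,90,110,4)]))"
```

```text
t: 2.72
tcp_pos: [0.4681, -0.333, 0.1785]
tcp_rot: [[-0.967, 0.256, 0.002], [0.256, 0.967, -0.001], [-0.002, -0.0, -1.0]]
contact_force: [-0.6, 0.5, -0.6]
grip_width: 0.0856
t 2.72 p [ 0.4681 -0.333   0.1785] ya 75.15 zt [ 0.0017 -0.0006] F [-0.65  0.51 -0.61] M [0.005 0.002 0.026] w 0.0856 j [-4.560e+01  6.600e+00  1.075e+02  1.000e-01  6.580e+01 -1.207e+02]
[0.01 0.15 9.95] [-0.01  0.1  -0.15]
```

View pics/above.png

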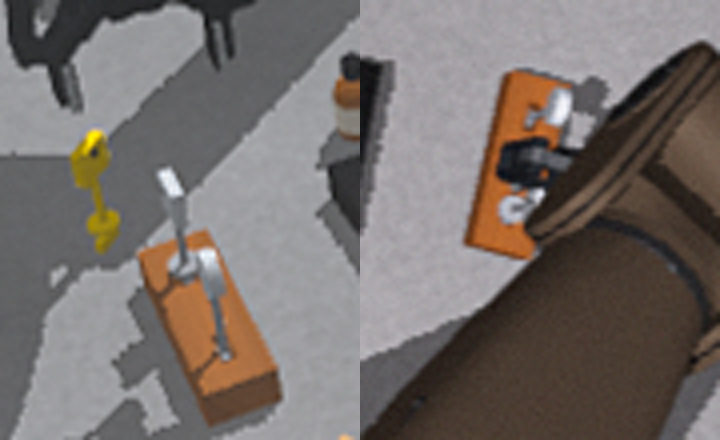

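```bash
python3 -m creep '[[0,0.15,3.5,0,0,-0.1,0],[0,0.15,7,0,0,-0.1,0],[0,0.15,10,0,0,-0.1,0],[0,0.15,10,0,0,-0.1,0],[0,0.15,10,0,0,-0.1,0],[0,0.15,10,0,0,-0.1,0.5],[0,0.15,10,0,0,-0.1,0.7],[0,0.15,10,0,0,-0.1,0.85],[0,0.15,10,0,0,-0.1,1],[0,0.15,10,0,0,-0.1,1],[0,0.15,10,0,0,-0.1,1],[0,0.15,10,0,0,-0.1,1],[0,0.15,10,0,0,-0.1,1],[0,0.15,10,0,0,-0.1,1],[0,0.15,10,0,0,-0.1,1]]'; python3 -c "
from h import *
st()"
```

```text
t: 4.07
tcp_pos: [0.4698, -0.3302, 0.0804]
tcp_rot: [[-0.968, 0.251, 0.004], [0.251, 0.968, -0.003], [-0.004, -0.002, -1.0]]
contact_force: [0.6, -0.8, 3.7]
grip_width: 0.0091
t 4.07 p [ 0.4698 -0.3302  0.0804] ya 75.43 zt [ 0.0039 -0.0029] F [ 0.65 -0.77  3.65] M [-0.206  0.072 -0.002] w 0.0091 j [-4.520e+01  1.360e+01  1.109e+02  1.000e-01  5.520e+01 -1.207e+02]
```

```bash
python3 -m creep '[[0,0,-1,0,0,0,1],[0,0,-2,0,0,0,1],[0,0,-4,0,0,0,1],[0,0,-8,0,0,0,1],[0,0,-12,0,0,0,1],[0,0,-16,0,0,0,1],[0,0,-20,0,0,0,1],[0,0,-20,0,0,0,1],[0,0,-20,0,0,0,1]]'; python3 -c "
from h import *
st();rel(.577,.0476,.285,95)
s=cam('scene')
cv2.imwrite('pics/lift.png',crop(s,80,100,120,190,3))"
```

```text
t: 4.82
tcp_pos: [0.4701, -0.3303, 0.285]
tcp_rot: [[-0.968, 0.251, 0.009], [0.251, 0.968, -0.008], [-0.011, -0.005, -1.0]]
contact_force: [0.1, -0.6, -1.1]
grip_width: 0.0092
t 4.82 p [ 0.4701 -0.3303  0.285 ] ya 75.44 zt [ 0.0094 -0.0079] F [ 0.07 -0.65 -1.14] M [ 0.021  0.061 -0.087] w 0.0092 j [-4.520e+01  1.200e+00  1.018e+02  1.000e-01  7.630e+01 -1.207e+02]
[-0.85 39.27 -0.2 ] [ -0.41   0.57 -19.56]
```

View pics/lift.png

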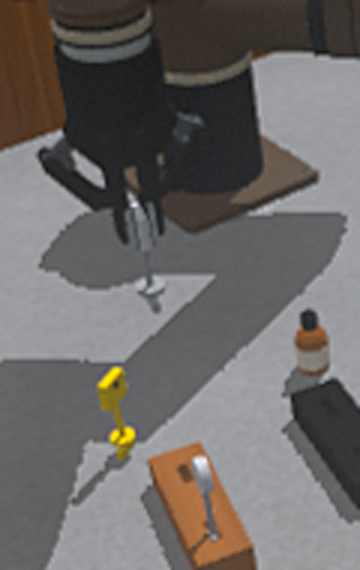

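```bash
python3 -m creep '[[-0.1,4,-0.2,-0.4,0.6,-2,1],[-0.2,8,-0.2,-0.4,0.6,-4,1],[-0.3,12,-0.2,-0.4,0.6,-6,1],[-0.4,16,-0.2,-0.4,0.6,-8,1],[-0.5,20,-0.2,-0.4,0.6,-10,1],[-0.5,24,-0.2,-0.4,0.6,-12,1],[-0.6,28,-0.2,-0.4,0.6,-14,1],[-0.7,32,-0.2,-0.4,0.6,-15,1],[-0.8,36,-0.2,-0.4,0.6,-16,1],[-0.85,39.3,-0.2,-0.4,0.6,-16,1],[-0.85,39.3,-0.2,-0.4,0.6,-16,1],[-0.85,39.3,-0.2,-0.4,0.6,-16,1],[-0.85,39.3,-0.2,-0.4,0.6,-16,1]]'; python3 -c "
from h import *
st();rel(.577,.0476,.26,91)
s=cam('scene')
cv2.imwrite('pics/over.png',crop(s,225,110,90,100,6))"
```

```text
t: 5.95
tcp_pos: [0.575, 0.0488, 0.2803]
tcp_rot: [[-1.0, -0.026, -0.009], [-0.026, 1.0, 0.004], [0.009, 0.004, -1.0]]
contact_force: [-0.1, 0.2, -0.4]
grip_width: 0.009
t 5.95 p [0.575  0.0488 0.2803] ya 91.47 zt [-0.0089  0.0042] F [-0.05  0.15 -0.42] M [-0.002  0.016 -0.007] w 0.009 j [ -5.3   2.4 101.1   0.2  77.1 -96.8]
[-0.21 -0.14  2.03] [ 0.25 -0.5   0.47]
```

View pics/over.png

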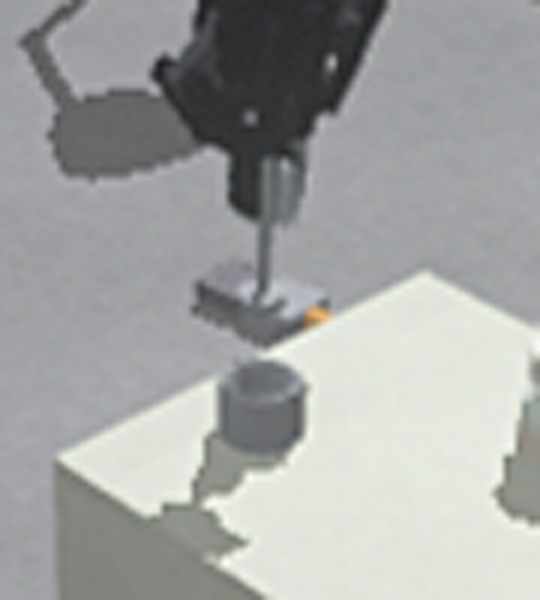

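```bash
python3 -m creep '[[-0.2,-0.14,0.5,0.2,-0.5,0,1],[-0.2,-0.14,1,0.2,-0.5,0,1],[-0.2,-0.14,1.5,0.2,-0.5,0,1],[-0.2,-0.14,2,0.2,-0.5,0,1],[-0.2,-0.14,2,0.2,-0.5,0,1],[-0.2,-0.14,2,0.2,-0.5,0,1]]'; python3 -c "
from h import *
st();rel(.577,.0476,.25,91)
s=cam('scene');t=cam('top')
cv2.imwrite('pics/over2.png',np.hstack([crop(s,235,130,65,65,6),crop(t,220,140,65,65,6)]))"
```

```text
t: 6.5
tcp_pos: [0.5768, 0.0467, 0.2602]
tcp_rot: [[-1.0, -0.024, -0.0], [-0.024, 1.0, 0.001], [0.0, 0.001, -1.0]]
contact_force: [0.1, -0.4, -1.2]
grip_width: 0.009
t 6.5 p [0.5768 0.0467 0.2602] ya 91.37 zt [-0.0002  0.0011] F [ 0.1  -0.43 -1.19] M [-0.025  0.023  0.019] w 0.009 j [-5.400e+00  3.100e+00  1.025e+02  1.000e-01  7.450e+01 -9.680e+01]
[-0.02  0.09  1.02] [ 0.06 -0.01  0.37]
```

View pics/over2.png

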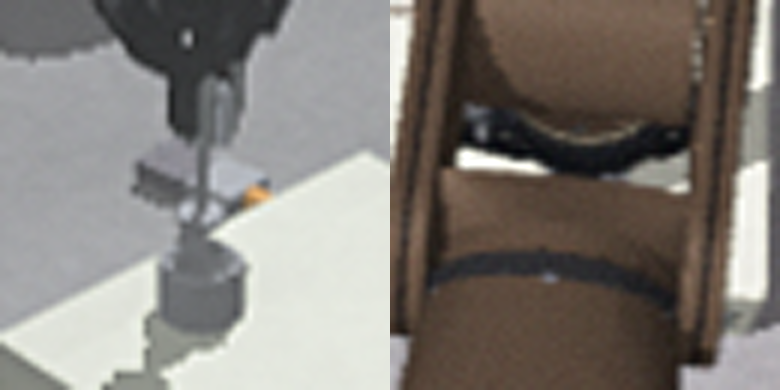

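```bash
python3 -m creep '[[0,0.09,0.3,0,0,0,1],[0,0.09,0.6,0,0,0,1],[0,0.09,0.9,0,0,0,1],[0,0.09,1.2,0,0,0,1],[0,0.09,1.4,0,0,0,1],[0,0.09,1.4,0,0,0,1]]'; python3 -c "
from h import *
st();rel(.577,.0476,.24,91)"
```

```text
t: 7.1
tcp_pos: [0.5769, 0.0478, 0.2462]
tcp_rot: [[-1.0, -0.024, -0.0], [-0.024, 1.0, 0.001], [-0.0, 0.001, -1.0]]
contact_force: [0.2, -0.4, -0.8]
grip_width: 0.009
t 7.1 p [0.5769 0.0478 0.2462] ya 91.39 zt [-0.      0.0011] F [ 0.18 -0.37 -0.79] M [0.018 0.001 0.008] w 0.009 j [-5.300e+00  3.700e+00  1.033e+02  1.000e-01  7.300e+01 -9.670e+01]
[-0.01 -0.02  0.62] [0.06 0.   0.39]
```

```bash
python3 -m creep '[[0,0,0.2,0,0,0,1],[0,0,0.4,0,0,0,1],[0,0,0.6,0,0,0,1],[0,0,0.8,0,0,0,1],[0,0,1.0,0,0,0,1],[0,0,1.2,0,0,0,1],[0,0,1.2,0,0,0,1]]'; python3 -c "
from h import *
st()"
```

```text
t: 7.68
tcp_pos: [0.5766, 0.0478, 0.2336]
tcp_rot: [[-1.0, -0.024, -0.001], [-0.024, 1.0, 0.001], [0.001, 0.001, -1.0]]
contact_force: [-0.8, 0.0, -0.6]
grip_width: 0.0089
t 7.68 p [0.5766 0.0478 0.2336] ya 91.4 zt [-0.001   0.0011] F [-0.77  0.01 -0.6 ] M [-0.035  0.02   0.018] w 0.0089 j [-5.30e+00  4.20e+00  1.04e+02  1.00e-01  7.18e+01 -9.67e+01]
```

Free so far. I'll keep going down in small steps until the bit rests on the face.

```bash
python3 -m creep '[[0,0,0.15,0,0,0,1],[0,0,0.3,0,0,0,1],[0,0,0.45,0,0,0,1],[0,0,0.6,0,0,0,1],[0,0,0.6,0,0,0,1]]'; python3 -c "
from h import *
st()"
```

```text
t: 8.1
tcp_pos: [0.5765, 0.048, 0.2272]
tcp_rot: [[-1.0, -0.024, -0.001], [-0.024, 1.0, 0.002], [0.001, 0.002, -1.0]]
contact_force: [-0.2, 0.8, -1.5]
grip_width: 0.0091
t 8.1 p [0.5765 0.048  0.2272] ya 91.39 zt [-0.0013  0.0016] F [-0.15  0.82 -1.48] M [0.192 0.01  0.039] w 0.0091 j [-5.300e+00  4.500e+00  1.044e+02  1.000e-01  7.110e+01 -9.670e+01]
```

```bash
python3 -m creep '[[0,0,0.1,0,0,0,1],[0,0,0.2,0,0,0,1],[0,0,0.3,0,0,0,1],[0,0,0.3,0,0,0,1]]'; python3 -c "
from h import *
st()"
```

```text
t: 8.43
tcp_pos: [0.5765, 0.048, 0.2244]
tcp_rot: [[-1.0, -0.024, -0.001], [-0.024, 1.0, 0.002], [0.001, 0.002, -1.0]]
contact_force: [0.7, 1.2, 0.3]
grip_width: 0.0088
t 8.43 p [0.5765 0.048  0.2244] ya 91.4 zt [-0.0012  0.0016] F [0.67 1.23 0.32] M [0.129 0.034 0.022] w 0.0088 j [-5.300e+00  4.700e+00  1.046e+02  1.000e-01  7.080e+01 -9.670e+01]
```

```bash
python3 -m creep '[[0,0,0.08,0,0,0,1],[0,0,0.15,0,0,0,1],[0,0,0.2,0,0,0,1],[0,0,0.2,0,0,0,1]]'; python3 -c "
from h import *
st()"
```

```text
t: 8.77
tcp_pos: [0.5768, 0.048, 0.224]
tcp_rot: [[-1.0, -0.024, -0.0], [-0.024, 1.0, 0.001], [0.0, 0.001, -1.0]]
contact_force: [-2.9, 0.4, 6.3]
grip_width: 0.0092
t 8.77 p [0.5768 0.048  0.224 ] ya 91.4 zt [-0.0003  0.0014] F [-2.88  0.37  6.29] M [0.15  0.469 0.008] w 0.0092 j [-5.300e+00  4.700e+00  1.046e+02  1.000e-01  7.070e+01 -9.670e+01]
```

```bash
python3 -m creep '[[0,0,0.2,0,0,-2,1],[0,0,0.2,0,0,-4,1],[0,0,0.2,0,0,-6,1],[0,0,0.2,0,0,-8,1],[0,0,0.2,0,0,-10,1],[0,0,0.2,0,0,-10,1]]'; python3 -c "
from h import *
st()"
```

```text
t: 9.27
tcp_pos: [0.5769, 0.0484, 0.2226]
tcp_rot: [[-0.98, -0.198, 0.0], [-0.198, 0.98, 0.002], [-0.001, 0.002, -1.0]]
contact_force: [0.6, 1.0, -0.2]
grip_width: 0.0091
t 9.27 p [0.5769 0.0484 0.2226] ya 101.43 zt [0.0004 0.0022] F [ 0.63  0.99 -0.18] M [0.373 0.137 0.057] w 0.0091 j [-5.300e+00  4.800e+00  1.047e+02  1.000e-01  7.060e+01 -1.068e+02]
```

```bash
python3 -m creep '[[0,0,0.1,0,0,0,1],[0,0,0.2,0,0,0,1],[0,0,0.2,0,0,0,1]]'; python3 -c "
from h import *
st()"
```

```text
t: 9.52
tcp_pos: [0.5766, 0.0485, 0.2197]
tcp_rot: [[-0.98, -0.198, -0.0], [-0.198, 0.98, 0.003], [-0.0, 0.003, -1.0]]
contact_force: [0.3, 1.0, -0.6]
grip_width: 0.0088
t 9.52 p [0.5766 0.0485 0.2197] ya 101.4 zt [-0.0004  0.0026] F [ 0.33  0.95 -0.58] M [ 0.282 -0.004  0.002] w 0.0088 j [  -5.3    4.9  104.8    0.2   70.3 -106.8]
```

```bash
python3 -m creep '[[0,0,0.1,0,0,0,1],[0,0,0.2,0,0,0,1],[0,0,0.3,0,0,0,1],[0,0,0.3,0,0,0,1]]'; python3 -c "
from h import *
st()"
```

```text
t: 9.85
tcp_pos: [0.5765, 0.0485, 0.2162]
tcp_rot: [[-0.98, -0.198, -0.001], [-0.198, 0.98, 0.003], [0.0, 0.003, -1.0]]
contact_force: [-0.5, 1.3, -0.7]
grip_width: 0.0094
t 9.85 p [0.5765 0.0485 0.2162] ya 101.4 zt [-0.001   0.0026] F [-0.55  1.31 -0.74] M [0.223 0.024 0.051] w 0.0094 j [  -5.3    5.1  105.     0.2   70.  -106.7]
```

```bash
python3 -m creep '[[0,0,0.15,0,0,0,1],[0,0,0.3,0,0,0,1],[0,0,0.45,0,0,0,1],[0,0,0.6,0,0,0,1],[0,0,0.6,0,0,0,1]]'; python3 -c "
from h import *
st()"
```

```text
t: 10.27
tcp_pos: [0.5763, 0.0485, 0.2097]
tcp_rot: [[-0.98, -0.198, -0.001], [-0.198, 0.98, 0.003], [0.001, 0.003, -1.0]]
contact_force: [1.0, 0.4, -1.2]
grip_width: 0.009
t 10.27 p [0.5763 0.0485 0.2097] ya 101.4 zt [-0.0014  0.0025] F [ 1.    0.37 -1.22] M [0.209 0.026 0.049] w 0.009 j [-5.300e+00  5.400e+00  1.054e+02  1.000e-01  6.930e+01 -1.067e+02]
```

```bash
python3 -m creep '[[0,0,0.1,0,0,0,1],[0,0,0.2,0,0,0,1],[0,0,0.25,0,0,0,1],[0,0,0.25,0,0,0,1]]'; python3 -c "
from h import *
st()"
```

```text
t: 10.6
tcp_pos: [0.5766, 0.0485, 0.2084]
tcp_rot: [[-0.98, -0.198, -0.001], [-0.198, 0.98, 0.003], [0.0, 0.003, -1.0]]
contact_force: [-1.2, 2.1, 5.5]
grip_width: 0.0093
t 10.6 p [0.5766 0.0485 0.2084] ya 101.4 zt [-0.0008  0.0025] F [-1.2   2.13  5.49] M [ 0.28   0.405 -0.016] w 0.0093 j [-5.300e+00  5.500e+00  1.054e+02  1.000e-01  6.910e+01 -1.068e+02]
```

Home, on the floor exactly where predicted. Now turn clockwise, with a check early on.

```bash
python3 -m creep '[[0,0,0.05,0,0,3,1],[0,0,0.05,0,0,6,1],[0,0,0.05,0,0,9,1],[0,0,0.05,0,0,12,1],[0,0,0.05,0,0,15,1],[0,0,0.05,0,0,15,1]]'; python3 -c "
from h import *
st()"
```

```text
t: 11.1
tcp_pos: [0.5767, 0.0489, 0.2084]
tcp_rot: [[-0.998, 0.063, -0.0], [0.063, 0.998, 0.003], [0.001, 0.003, -1.0]]
contact_force: [-2.3, 1.3, 2.2]
grip_width: 0.0091
t 11.1 p [0.5767 0.0489 0.2084] ya 86.37 zt [-0.0003  0.0032] F [-2.29  1.31  2.22] M [0.433 0.364 0.025] w 0.0091 j [ -5.3   5.5 105.4   0.2  69.1 -91.7]
```

```bash
python3 -m creep '[[0,-0.03,0.05,0,0,3,1],[0,-0.03,0.05,0,0,6,1],[0,-0.03,0.05,0,0,9,1],[0,-0.03,0.05,0,0,12,1],[0,-0.03,0.05,0,0,15,1],[0,-0.03,0.05,0,0,18,1],[0,-0.03,0.05,0,0,21,1],[0,-0.03,0.05,0,0,24,1],[0,-0.03,0.05,0,0,27,1],[0,-0.03,0.05,0,0,30,1],[0,-0.03,0.05,0,0,30,1]]'; python3 -c "
from h import *
st()"
```

```text
t: 12.02
tcp_pos: [0.5767, 0.0486, 0.2084]
tcp_rot: [[-0.833, 0.553, 0.0], [0.553, 0.833, 0.003], [0.002, 0.003, -1.0]]
contact_force: [-1.5, 2.5, 3.7]
grip_width: 0.0091
t 12.02 p [0.5767 0.0486 0.2084] ya 56.4 zt [0.     0.0033] F [-1.47  2.48  3.69] M [0.373 0.304 0.081] w 0.0091 j [ -5.3   5.5 105.4   0.2  69.1 -61.8]
```

```bash
python3 -m creep '[[0,0,0.05,0,0,3,1],[0,0,0.05,0,0,6,1],[0,0,0.05,0,0,9,1],[0,0,0.05,0,0,12,1],[0,0,0.05,0,0,15,1],[0,0,0.05,0,0,15,1],[0,0,0.05,0,0,15,1]]'; python3 -c "
from h import *
st()
t=cam('top');s=cam('scene')
cv2.imwrite('pics/turn.png',np.hstack([crop(s,210,120,90,90,4),crop(t,185,130,110,90,4)]))"
```

```text
t: 12.6
tcp_pos: [0.5769, 0.0486, 0.2084]
tcp_rot: [[-0.663, 0.748, 0.0], [0.748, 0.663, 0.003], [0.002, 0.002, -1.0]]
contact_force: [-1.3, 1.1, 3.9]
grip_width: 0.0091
t 12.6 p [0.5769 0.0486 0.2084] ya 41.56 zt [0.0004 0.0031] F [-1.27  1.09  3.91] M [0.271 0.393 0.045] w 0.0091 j [ -5.3   5.5 105.4   0.2  69.1 -46.9]
```

View pics/turn.png

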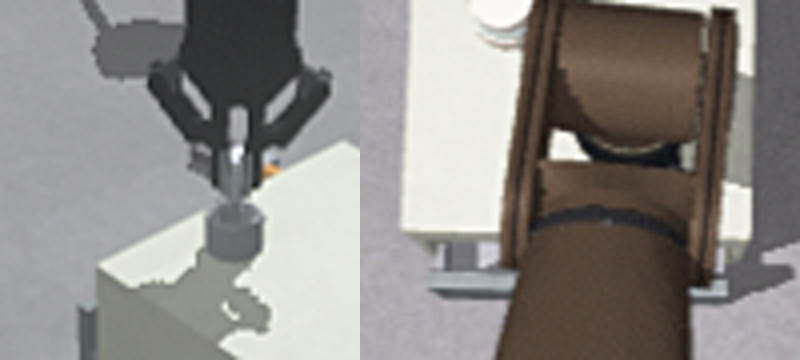

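The grey drawer front now stands clear of the cabinet front, by about 12 px at top crop (580,285). Before, only the handle was visible there. Now I'll release and back off upward.

```bash
python3 -m creep '[[0,0,-0.02,0,0,0,1],[0,0,-0.02,0,0,0,0.8],[0,0,-0.02,0,0,0,0.6],[0,0,-0.02,0,0,0,0.4],[0,0,-0.02,0,0,0,0.4],[0,0,-0.02,0,0,0,0.4],[0,0,-0.02,0,0,0,0.4],[0,0,-1,0,0,0,0.4],[0,0,-2,0,0,0,0.4],[0,0,-4,0,0,0,0.4],[0,0,-8,0,0,0,0.4],[0,0,-11,0,0,0,0.4],[0,0,-11,0,0,0,0.4],[0,0,-11,0,0,0,0.4]]'; python3 -c "
from h import *
st();rel(.46,.33,.33,41.5)"
```

```text
t: 13.87
tcp_pos: [0.5783, 0.0481, 0.3232]
tcp_rot: [[-0.663, 0.749, 0.009], [0.749, 0.663, 0.002], [-0.004, 0.008, -1.0]]
contact_force: [-0.1, 0.6, -0.8]
grip_width: 0.0515
t 13.87 p [0.5783 0.0481 0.3232] ya 41.51 zt [0.0086 0.0023] F [-0.15  0.63 -0.8 ] M [0.004 0.017 0.016] w 0.0515 j [ -5.3   0.9  98.2   0.2  80.4 -46.9]
[28.94  9.83 -0.72] [0.45 0.23 0.01]
```

```bash
python3 -m creep '[[28.9,9.8,-0.7,0,0,0,0.4],[28.9,9.8,-0.7,0,0,0,0.4],[28.9,9.8,-0.7,0,0,0,0.4],[28.9,9.8,-0.7,0,0,0,0.4],[28.9,9.8,-0.7,0,0,0,0.4],[28.9,9.8,-0.7,0,0,0,0.4],[28.9,9.8,-0.7,0,0,0,0.4],[28.9,9.8,-0.7,0,0,0,0.4],[28.9,9.8,-0.7,0,0,0,0.4],[28.9,9.8,-0.7,0,0,0,0.4]]'; python3 -c "
from h import *
st()
t=cam('top');s=cam('scene')
cv2.imwrite('pics/end.png',np.hstack([crop(s,100,140,270,170,2)[:, :],np.vstack([crop(t,190,100,110,110,2),np.zeros((120,220,3),np.uint8)])]))
from fit import atz
E=0
print(atz(t,(240,200),.15))" | tail -12
```

```text
t: 14.7
tcp_pos: [0.4596, 0.3295, 0.329]
tcp_rot: [[-0.664, 0.748, 0.007], [0.748, 0.664, 0.001], [-0.004, 0.006, -1.0]]
contact_force: [0.6, -0.9, -0.1]
grip_width: 0.051
[130 248  34  41 679]
[356 178  27  47 723]
stand [ 0.50697353 -0.34140664 -0.25724675] -14.739153306610454 -1.7717125651549805
slot 0.04 [ 0.5456573  -0.35158339  0.11      ] bow top px [[146.14967896 253.63519131]] [[380.46271857 185.3599558 ]]
slot -0.04 [ 0.46828977 -0.33122988  0.11      ] bow top px [[136.84577975 235.10020566]] [[374.80137226 210.04455993]]
[1, 2, 3, 0] [0.64719281 0.09392239 0.6362328 ] 36.45345419765276 6502.095168572256
[2, 3, 0, 1] [ 0.64755861  0.0870575  -0.01201132] -0.688198044280709 1.4951322136144825
collar [np.float64(0.5770832190442144), np.float64(0.047901153340675184), 0.19] [[268.27113369 173.04056366]] [[252.46012765 169.61164111]]
[0, 1, 2, 3] [0.63021933 0.10637693 0.17165482] 9.835096816402999 19775.216601097884
[3, 0, 1, 2] [ 0.6411104   0.08731387 -0.64383243] -36.888880767209216 6875.410533328301
[0.57691507 0.0472864  0.19      ]
[0.49180402 0.08467932 0.15      ]
```

View pics/end.png

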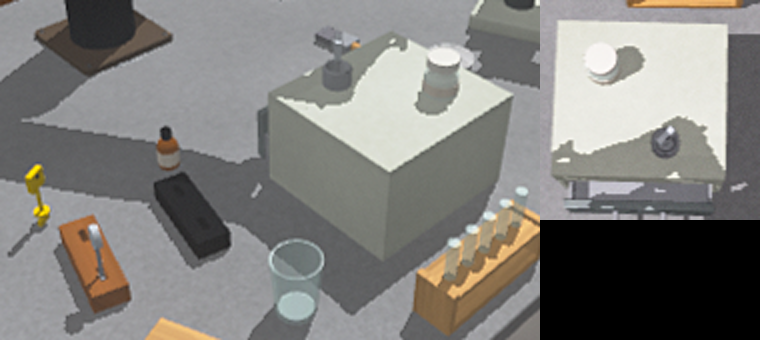

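The final picture shows the key in the lock, end crop (338,60). The drawer front is out about 36 mm (front at x≈0.49 m, cabinet face at 0.527 m), and the spare is still in the stand. Handing in.

```bash
python3 -c "
from bench import bot
bot.sign_off()"
```

```text
the job is handed in; nothing more can be done
```

I put the rectangular-bowed key into the lock, and it dropped fully home. Turning it about 60° clockwise released the drawer. I left the key in the lock and handed the job in at about 15 s.

- **Finding the keyhole:** the bit rested on the face at about 6 N. It dropped in at roughly 12° anticlockwise of the cabinet's x axis.
- **Home:** the key came to rest at TCP height 0.2084 m, as predicted from the grasp. Measured contact force stayed under about 8 N throughout.
- **Drawer:** the last picture shows it about 36 mm out, against the 40 mm stated. That distance is a rough reading from one pixel in the top view.
- **Everything else:** the spare key is still in the stand. The yellow key, stain bottle, beaker and jar look undisturbed in the last picture. I did not check the dish or the brush closely, but the arm went nowhere near the table by them.
- **Gripper:** it was clear of everything at hand-in.

No check failed. The refit of the stand's pose at the end agreed with the first to within 0.4 mm.

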